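# Slide the spice tub between two hot pans onto its mat

## Task

Push the yellow tub with the white lid across the worktop, through the narrow gap between the two blue saucepans, until it stands wholly on the round cork mat behind them, and take the hand away. Only push it: it stays flat on the worktop and is never picked up or tipped. Do not shove hard against the hot pans, and leave the pepper mill, the jar and the mug where they are.

Things in the scene. Friction and masses are not known exactly. Their poses are not given: they have to be found in the camera images.
- tub: The part to push: closed round tub, yellow with a white lid (yellow disc on top), 76 mm in diameter, 42 mm high, straight sides, about 0.25 kg, loose, sliding on its flat base on the worktop. Origin: centre of its underside, z up; its yaw means nothing. It starts on the side of the pans away from the mat (to the robot's left, +y), roughly before the gap but up to about 4 cm off the line through it.
- mat: The goal: thin round cork mat, 110 mm in diameter, with a small dark dot at its centre, flush with the worktop (1 mm, no edge to catch; the tub slides onto it freely), fixed, on the robot's right of the pans. Origin: its centre, on the worktop. Its x axis points along the line of the push, from the gap towards the mat; the gap's narrowest place lies 100 mm behind the mat's centre (at x = -100 mm, y = about 0 in the mat's axes).
- pan_far: Lidded saucepan farther from the robot, blue enamel with black rim, round, 130 mm in diameter, 51 mm high (black lid knob to 59 mm), fixed; its black handle (14 mm thick, at most 49 mm high) points away from the gap, its end 162 mm from the pan's centre. Origin: centre of its underside; axes parallel to the mat's. With pan_near it leaves a gap of 84 to 90 mm at the narrowest, midway on the line between the two origins.
- pan_near: The same saucepan, nearer to the robot, on the other side of the gap, fixed, its handle pointing away from the gap. Origin: centre of its underside.
- mill: Bystander: dark wooden pepper mill, 52 mm in diameter, 130 mm high, loose, beside the mat on the side far from the robot. Origin: centre of its underside, z up.
- jar: Bystander: small glass jar with red cap, 52 mm in diameter, 65 mm high, loose, beside the mat on the robot's side. Origin: centre of its underside, z up.
- mug: Bystander: blue mug, 72 mm in diameter, 70 mm high, with a handle, loose, beyond the mat as seen from the gap, about 7 to 10 cm clear of its edge. Origin: centre of its underside, z up.
Things that resemble listed ones, but are neither listed nor needed, are in the scene too. Of the things that look like the tub, take the one that is nearest to the robot's base at the start.

How it is judged (in metres and radians):
On the way:
1. the tub stands in the gap between the pans, flat on the worktop (x of tub in the frame of mat between -0.125 and -0.075 m and y of tub in the frame of mat between -0.02 and 0.02 m and height (world z) of tub below 0.005 m), for 0.05 s.
At the end, for the whole second after the job is handed in: The tub, having passed through the gap, stands flat and at rest on the mat, its centre within 20 mm of the mat's centre; mill, jar and mug stand upright within 30 mm of where they were (horizontal distance between tub and mat below 0.02 m and height (world z) of tub below 0.004 m and angle between tub's own z axis and vertical below 0.05 rad and linear speed of tub below 0.01 m/s and not (distance of mill from where it was at the start of the episode above 0.03 m or angle between mill's own z axis and vertical above 0.3 rad) and not (distance of jar from where it was at the start of the episode above 0.03 m or angle between jar's own z axis and vertical above 0.3 rad) and not (distance of mug from where it was at the start of the episode above 0.03 m or angle between mug's own z axis and vertical above 0.3 rad)); the robot touches nothing.
It fails at once if the tub is lifted off the worktop or tipped (height (world z) of tub above 0.012 m or angle between tub's own z axis and vertical above 0.2 rad).
It fails at once if a pan is shoved with more than 20 N (contact force between any of pan_far, pan_near and anything else above 20 N).
It fails at once if the mill, the jar or the mug is knocked over or moved by more than 30 mm ((distance of mill from where it was at the start of the episode above 0.03 m or angle between mill's own z axis and vertical above 0.3 rad) or (distance of jar from where it was at the start of the episode above 0.03 m or angle between jar's own z axis and vertical above 0.3 rad) or (distance of mug from where it was at the start of the episode above 0.03 m or angle between mug's own z axis and vertical above 0.3 rad)).
It also fails if it takes over 53 s, if anything falls off the work surface, if the arm or the gripper's body presses on something with over 40 N, if the wrist force passes 120 N, or if a joint passes its speed limit or range.

## Robot

A 7-joint arm with a two-finger parallel gripper is mounted at the origin on the work surface. World frame = base frame: x ahead of the robot, y to its left, z up, the work surface at z = 0. Lengths are in m, angles in degrees, forces in N, time in s.
With the tool pointing down it reaches from about 0.35 to 0.775 m from the base axis. Payload 3.1 kg.
Tool frame: the origin (TCP) lies on the centre line of the jaws, within the pads' length; the fingertips stand 17 mm ahead of it and the grasp point (between the pads) lies 2 mm behind it (robot.tip_reach is the distance from the TCP to the fingertips, in m); z points along the fingers, y is the direction in which the jaws open and shut (so a half turn about z gives the same grasp; the last joint's range is limited). The gripper opens to 85 mm and grips with 20 to 120 N. Pads are 22 mm wide; open, the fingers measure 114 mm over their backs; the gripper's body (76 mm by 85 mm) begins 54 mm behind the grasp point. The pads swing forward as they close: fully open they stand 13 mm farther back than shut.
Start: joints at [-74.525, 17.813, 0.802, 86.603, -0.252, 75.585, -1.558], TCP at [0.169, 0.524, 0.248] pointing down, gripper open.
Joint ranges: [-154.91, 154.91], [-16.99, 109.72], [-72.82, 74.43], [7.12, 147.25], [-82.49, 262.49], [11.32, 116.49], [-174.64, 174.64]. Speed limits (degrees/s): [159.86, 159.86, 180, 180, 180, 180, 180].

## Interface

Orientations are given as [roll, pitch, yaw] about the fixed x, y, z axes, in that order (R = Rz(yaw) Ry(pitch) Rx(roll)).
In Python, from station import robot, fingers, vision, workorder, recognise gives the robot as it stands. Calls block until the motion is done:
- robot.move_to(position, orientation): joint-space move of the TCP to a pose.
- robot.line_to(position, orientation=None, velocity=0.15, f_stop=None): straight line of the TCP; orientation=None keeps the orientation; velocity is the mean speed in m/s. With f_stop (N) it stops when the force on the tool has changed by that much, and returns True; else False.
- robot.move_j(angles): joint-space move.
- fingers.gripper_to(opening, force=None): opening from 0.0 (shut) to 1.0 (fully open); force is the grip in N (None keeps the last); returns when the fingers have stopped.
- robot.pause(seconds).
- robot.inverse_kinematics(position, orientation): joint angles nearest the present ones, or None.
- vision.grab_frame(name): name is "scene" or "side" or "wrist"; returns the picture (384x512x3 uint8, red, green, blue); there is no depth.
- vision.calibration(name): a dict with "mtx" (3x3 intrinsics, pixels), "extrinsics" (4x4, takes a point from world to camera coordinates); the wrist camera has in their place "T_tool_cam" (4x4, takes a point from camera to tool coordinates, whose origin is the TCP and whose axes are the flange's). Camera axes: x right, y up, looking along -z (the intrinsics and any distortion apply to the point x, -y, -z); pixel columns grow to the right and rows downward; lengths in m; the calibration is good to about 2 mm. A picture is of the moment at which its call begins: read the wrist's pose just before it. calibration takes no time and is no camera call.
A pose or a line that the arm cannot do raises robot.PlanningError and nothing moves.
- workorder.close_job(): hands the job in, once; it reports no verdict.
Trained networks look in the newest picture that a camera, given by its name, has taken for a name from the list of things; names that differ only in an ending like _2 or _b are one class to them, and where a whole thing is asked for, a point or a joint stands for the part that bears it (a point fixed in the world has none). Each returns a list of dicts, best first, with "p" (0 to 1); they miss things now and then, are a little off and sometimes report something else, mostly with a low value. They report only what shows in the picture. A call takes as long as a camera call. They do not tell look-alikes from the thing itself.
- recognise(label, camera): "rect" ([centre column, centre row, width, height] in pixels, round what is visible of it).
Readings, each from a call of its own:
- robot.current_time_s(): time.
- robot.current_joint_positions(): joint angles.
- robot.current_dq(): joint speeds.
- robot.current_joint_torque(): joint torques, N m.
- robot.current_tool_pos(): TCP position.
- robot.current_eef_rot(): TCP orientation.
- robot.current_contact_force(): force on the tool from outside, world axes, zero at the start.
- robot.current_torque(): the same for the moment, N m.
- robot.current_finger_gap(): opening from 0.0 (shut) to 1.0 (fully open).
Only numpy, scipy, OpenCV 4.12 (cv2) and the standard library are available. Lean on these libraries where they do the work, as an engineer would, in place of code of your own. Each camera call takes 0.05 s, during which the arm holds its last target. There are 200 camera calls.

## Working session

There is one attempt and no reset: what is moved stays moved. The work goes in short steps, each a Python script; the robot and the scene stay as the last script left them, time stands still between calls to the robot, and variables do not carry over. Pictures are saved under pics/ and viewed, about 8 in all and at most 12, crops included, and the job is handed in when it is done.

```bash
ls; mkdir -p pics
python3 - <<'E'
from station import robot, fingers, vision, workorder, recognise
import cv2, numpy as np
ims=[]
for n in ["scene","side"]:
    im=vision.grab_frame(n); cv2.imwrite(f"pics/{n}0.png",im[:,:,::-1]); 
    c=vision.calibration(n); print(n,{k:np.round(v,3).tolist() if not isinstance(v,str) else v for k,v in c.items()})
    for l in ["tub","mat","pan_far","pan_near","mill","jar","mug"]:
        try: print(l,[(np.round(d['rect']).tolist(),round(d['p'],2)) for d in recognise(l,n)])
        except Exception as e: print(l,e)
print(robot.current_time_s(),robot.current_eef_rot(),vision.calibration("wrist"))
E
```

```text
pics
scene {'mtx': [[366.547, 0.0, 248.735], [0.0, 366.547, 190.967], [0.0, 0.0, 1.0]], 'extrinsics': [[0.8, 0.6, 0.006, -0.437], [-0.492, 0.649, 0.581, 0.229], [0.345, -0.467, 0.814, -1.066], [0.0, 0.0, 0.0, 1.0]]}
tub [([294.0, 105.0, 26.0, 26.0], 0.95), ([260.0, 144.0, 30.0, 30.0], 0.59)]
mat [([220.0, 231.0, 52.0, 38.0], 0.94)]
pan_far [([302.0, 208.0, 99.0, 63.0], 0.95)]
pan_near [([187.0, 176.0, 82.0, 55.0], 0.86)]
mill [([263.0, 258.0, 26.0, 51.0], 0.87)]
jar [([154.0, 218.0, 28.0, 33.0], 0.8)]
mug [([164.0, 295.0, 60.0, 45.0], 0.58)]
side {'mtx': [[430.789, 0.0, 263.352], [0.0, 430.789, 191.831], [0.0, 0.0, 1.0]], 'extrinsics': [[0.997, -0.08, 0.001, -0.552], [0.063, 0.787, 0.614, -0.066], [-0.05, -0.612, 0.789, -1.19], [0.0, 0.0, 0.0, 1.0]]}
tub [([250.0, 130.0, 28.0, 23.0], 0.94), ([226.0, 158.0, 22.0, 29.0], 0.92), ([222.0, 116.0, 20.0, 19.0], 0.86)]
mat [([259.0, 230.0, 42.0, 38.0], 0.79)]
pan_far [([302.0, 188.0, 79.0, 44.0], 0.6)]
pan_near [([190.0, 205.0, 86.0, 47.0], 0.57)]
mill [([306.0, 222.0, 20.0, 38.0], 0.73)]
jar [([210.0, 252.0, 24.0, 26.0], 0.78)]
mug []
0.8 [1.79997866e+02 1.03089166e-03 1.62138913e+02] {'mtx': array([[284.69575339,   0.        , 256.83591976],
       [  0.        , 284.69575339, 189.4378187 ],
       [  0.        ,   0.        ,   1.        ]]), 'T_tool_cam': array([[ 9.74704025e-04,  9.53979646e-01,  2.99869780e-01,
         7.68331388e-02],
       [ 9.99999433e-01, -8.01397185e-04, -7.00927148e-04,
         5.65542632e-04],
       [-4.28355435e-04,  2.99870293e-01, -9.53979886e-01,
        -1.25608705e-01],
       [ 0.00000000e+00,  0.00000000e+00,  0.00000000e+00,
         1.00000000e+00]])}
```

View pics/scene0.png

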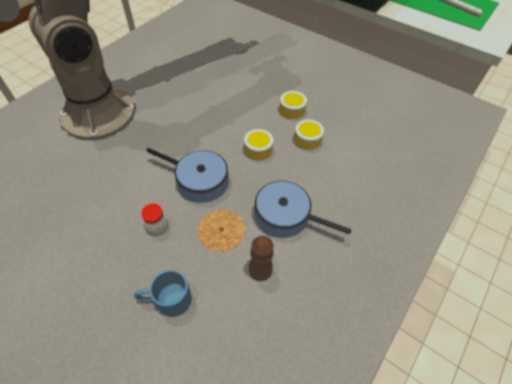

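View pics/side0.png

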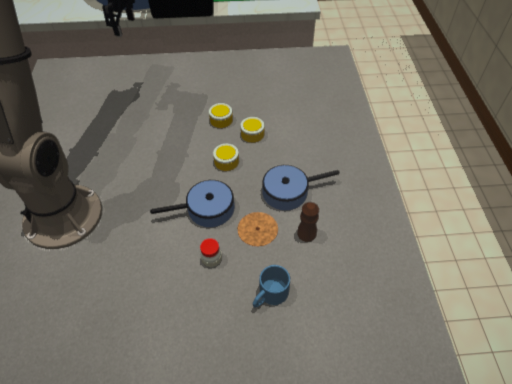

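Scene: tub candidates at (259,144), (294,105) and (309,134), which match side (226,158), (220,116) and (252,130). The mat is at (222,230), with its gap between the pans at (202,173) and (283,206). Next I'll localise them by colour and compare distances from the base.

```bash
cat > h.py <<'E'
from station import robot, fingers, vision, workorder, recognise
import cv2, numpy as np
def back(cam,px,z,E=None,K=None):
    c=vision.calibration(cam); K=c["mtx"]
    if cam=="wrist":
        from scipy.spatial.transform import Rotation as R
        T=np.eye(4); T[:3,:3]=R.from_euler("xyz",robot.current_eef_rot(),degrees=True).as_matrix(); T[:3,3]=robot.current_tool_pos()
        W=T@c["T_tool_cam"]
    else: W=np.linalg.inv(c["extrinsics"])
    px=np.atleast_2d(px).astype(float)
    d=np.c_[(px[:,0]-K[0,2])/K[0,0],-(px[:,1]-K[1,2])/K[1,1],-np.ones(len(px))]@W[:3,:3].T
    o=W[:3,3]; s=(z-o[2])/d[:,2]
    return (o+s[:,None]*d)[:,:2]
RNG={"yellow":((24,150,110),(34,255,255)),"cork":((8,80,130),(20,255,255)),"blue":((100,60,110),(122,255,255))}
def blobs(im,col,amin=60):
    m=cv2.inRange(cv2.cvtColor(im,cv2.COLOR_RGB2HSV),*map(np.array,RNG[col]))
    m=cv2.morphologyEx(m,cv2.MORPH_CLOSE,np.ones((5,5),np.uint8))
    return [max(cv2.findContours((l==1).astype(np.uint8),0,cv2.CHAIN_APPROX_NONE)[0],key=len)[:,0] for l in
      [(cc==i).astype(np.uint8) for n,cc in [cv2.connectedComponents(m)] for i in range(1,n)] if l.sum()>=amin]
def circ(p):  # contour -> min enclosing circle in plane
    (c,r)=cv2.minEnclosingCircle(p.astype(np.float32)*1000); return np.round(c,1),round(r,1)
E
python3 - <<'E'
from h import *
for n in ["scene","side"]:
    im=vision.grab_frame(n)
    for col,z in [("yellow",.042),("cork",.001),("blue",.051)]:
        for b in blobs(im,col):
            p=back(n,b,z); M=cv2.moments((p*1e5).astype(np.int32).reshape(-1,1,2))
            c=np.array([M["m10"],M["m01"]])/M["m00"]/100
            print(n,col,b.mean(0).round(),"circ",*circ(p),"centroid mm",c.round(1),"d",np.hypot(*c).round())
for n,ks in [("scene",[(201,168.5),(283,201.5)]),("side",[(209.5,184.5),(285.5,181)])]: print(n,"knobs",back(n,ks,.057).round(4))
for n,k in [("scene",(222,230)),("side",(257.5,228.5))]: print("dot",back(n,k,.001).round(4))
for n,px in [("scene",[(152,212),(171,275),(262,240)]),("side",[(209,247),(274.5,275),(311,206)])]:
    print(n,[back(n,p,z).round(3).tolist() for p,z in zip(px,(.065,.07,.125))])
E
```

```text
scene yellow [293.  99.] circ [442. 349.] 26.5 centroid mm [442.  349.1] d 563.0
scene yellow [309. 129.] circ [541.  274.9] 27.3 centroid mm [540.9 275.4] d 607.0
scene yellow [258. 139.] circ [454.9 163. ] 27.1 centroid mm [454.7 163.3] d 483.0
scene cork [221. 230.] circ [531.6 -85.7] 55.1 centroid mm [531.6 -85.7] d 538.0
scene blue [201. 170.] circ [409.   -8.8] 60.4 centroid mm [409.2  -9.1] d 409.0
scene blue [283. 204.] circ [618.8  30.5] 60.2 centroid mm [618.9  30.3] d 620.0
scene blue [161. 290.] circ [ 543.5 -277.8] 49.8 centroid mm [ 550.6 -269.5] d 613.0
side yellow [220. 110.] circ [440.7 351.7] 28.4 centroid mm [440.9 351.8] d 564.0
side yellow [252. 124.] circ [540.2 277.4] 28.1 centroid mm [540.1 277.6] d 607.0
side yellow [225. 152.] circ [453.5 165.7] 28.5 centroid mm [453.3 165.5] d 483.0
side cork [257. 229.] circ [530.7 -83.9] 55.6 centroid mm [531.  -83.8] d 538.0
side blue [285. 182.] circ [617.5  33.4] 59.7 centroid mm [617.7  33.2] d 619.0
side blue [209. 198.] circ [406.5  -5.8] 59.8 centroid mm [406.5  -6. ] d 407.0
side blue [271. 282.] circ [ 547.4 -271.6] 52.4 centroid mm [ 557.2 -261.9] d 616.0
scene knobs [[ 0.411  -0.0095]
 [ 0.6197  0.0297]]
side knobs [[0.4079 0.0328]
 [0.6179 0.0286]]
dot [[ 0.5346 -0.0863]]
dot [[ 0.5314 -0.0849]]
scene [[[0.411, -0.169]], [[0.547, -0.25]], [[0.658, -0.108]]]
side [[[0.407, -0.171]], [[0.559, -0.261]], [[0.662, -0.11]]]
```

```bash
python3 -c "
import cv2
a=cv2.imread('pics/scene0.png')[70:280,130:360];b=cv2.imread('pics/side0.png')[90:290,140:360]
import numpy as np
a=cv2.resize(a,(400,365),interpolation=3);b=cv2.resize(b,(400,365),interpolation=3)
cv2.imwrite('pics/crop1.png',np.hstack([a,b]))"
```

```text
(no output)
```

View pics/crop1.png

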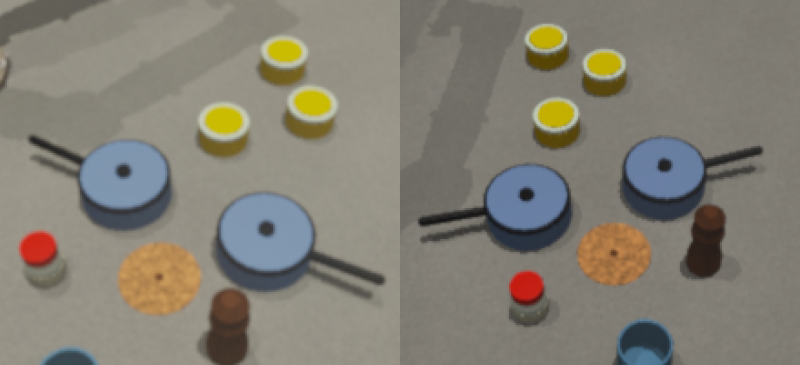

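Three look-alikes are at 483 mm (scene px 258,139), 563 mm (293,99) and 607 mm (309,129) from the base. The tub is the nearest, at (454,164) mm, and the crop confirms it is the one just in front of the gap. In the mat frame it sits about (-260,-30). I'll push with the jaws half-open as a two-point fork, narrower than the tub.

```bash
cat >> h.py <<'E'
mat=np.array([.5313,-.0853]); pn=np.array([.408,-.0075]); pf=np.array([.6183,.0317])
v=(pf-pn)/np.linalg.norm(pf-pn); u=np.array([v[1],-v[0]]); mid=(pn+pf)/2
G=mid+.1*u   # goal on the gap's axis
def W(a): return G+a[0]*u+a[1]*v     # mat frame -> world
def M(p): d=np.asarray(p)-G; return np.array([d@u,d@v])
def yaw(d): return float(np.degrees(np.arctan2(d[1],d[0])))
def tubs(n):
    im=vision.grab_frame(n); out=[]
    for b in blobs(im,"yellow"): out.append(np.array(circ(back(n,b,.042))[0])/1000)
    return im,out
E
python3 - <<'E'
from h import *
print("u",u,"G",G,"mat",mat,"M(mat)",M(mat))
tub=np.array([.4541,.1644]); tgt=W((-.165,0)); d=(tgt-tub)/np.linalg.norm(tgt-tub)
print("tub M",M(tub),yaw(d),yaw(u))
p=tub-.075*d
for dd,q,z in [(d,p,.15),(d,p,.024),(d,tgt-.043*d,.024),(u,W((-.225,0)),.024),(u,W((-.043,0)),.024)]:
    print(q.round(3),robot.inverse_kinematics([*q,z],[180,0,yaw(dd)]))
fingers.gripper_to(0.47)
robot.move_to([*p,.15],[180,0,yaw(d)])
print(robot.current_time_s(),robot.current_finger_gap())
im,t=tubs("wrist"); cv2.imwrite("pics/w1.png",im[:,:,::-1]); print(t,[M(x).round(4) for x in t])
E
```

```text
u [ 0.18324414 -0.98306744] G [ 0.53147441 -0.08620674] mat [ 0.5313 -0.0853] M(mat) [-9.23350522e-04 -5.30566591e-06]
tub M [-0.26054174 -0.03014205] -61.931481890430064 -79.44122064402252
[0.419 0.231] [ 16.44675558  25.73556479 -61.47651077 104.37666945  24.92093318
  64.87966874 154.46117727]
[0.419 0.231] [-25.6211521   24.68152586  -6.54188143 112.94721389   4.03158712
  42.58368907 173.52797345]
[0.481 0.114] [ -60.8337294    42.1553866    64.40439025  112.27507219  -46.41493213
   56.6802587  -125.64393552]
[0.49  0.135] [-19.07015762  27.12910816   2.25012354 108.57463708  -1.46827512
  44.32359124 174.54192733]
[ 0.524 -0.044] [ -40.7560741    45.42915805   64.33570415  107.43697443  -48.05255984
   59.69190191 -125.28142162]
3.725 0.46490527356372036
[array([0.4386, 0.184 ]), array([0.5406, 0.2799])] [array([-0.2827, -0.0418]), array([-0.3582,  0.0761])]
```

View pics/w1.png

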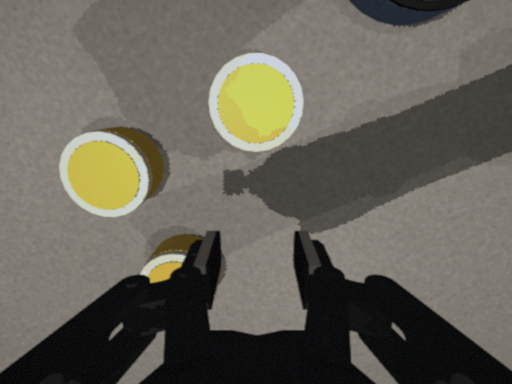

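The wrist view shows the tub at (256,102) and look-alikes at (105,175) and (175,265). This yaw runs joint 7 near its limit, so I'll use the half-turned hand. First I'll take one wrist view over the gap to refine the centre line.

Run:
```python
from h import *
print("tub from old wrist px",M(back("wrist",[(256,102)],.042)[0]))
ya=yaw(-u)
robot.move_to([*W((-.08,0)),.26],[180,0,ya])
print(robot.current_joint_positions().round(1) if hasattr(robot.current_joint_positions(),'round') else robot.current_joint_positions())
im=vision.grab_frame("wrist"); cv2.imwrite("pics/w2.png",im[:,:,::-1])
for col,z in [("yellow",.042),("cork",.001),("blue",.051)]:
    for b in blobs(im,col): 
        c,r=circ(back("wrist",b,z)); print(col,b.mean(0).round(),c,r,"M",M(c/1000).round(4))
tub=np.array([.4541,.1644]); tgt=W((-.165,0)); d=(tgt-tub)/np.linalg.norm(tgt-tub)
for dd,q in [(d,tub-.075*d),(d,tgt-.043*d),(u,W((-.225,0))),(u,W((-.043,0)))]:
    print(np.round(robot.inverse_kinematics([*q,.024],[180,0,yaw(-dd)]),1))
print(robot.current_time_s())
```

```text
tub from old wrist px [-0.26184055 -0.02930562]
[-48.7  22.   64.6  92.2 -20.2  78.8  28.9]
yellow [222.   7.] [448.9 159.8] 21.0 M [-0.257  -0.0361]
cork [257. 210.] [531.7 -82.1] 55.1 M [-0.004  0.001]
blue [175. 118.] [412.   21.8] 53.1 M [-0.1281 -0.0977]
blue [350. 146.] [617.9  35.8] 60.0 M [-0.1041  0.1073]
blue [155. 169.] [402.9 -15.8] 56.2 M [-0.0928 -0.1135]
[-69.3  32.8  50.6 114.5 -33.9  48.6  28.4]
[-51.3  33.4  48.  112.  -32.7  49.1  42.4]
[-54.2  35.8  50.3 109.9 -35.3  51.1  24.6]
[-33.3  37.7  50.6 107.2 -36.4  52.8  45.2]
5.725
```

View pics/w2.png

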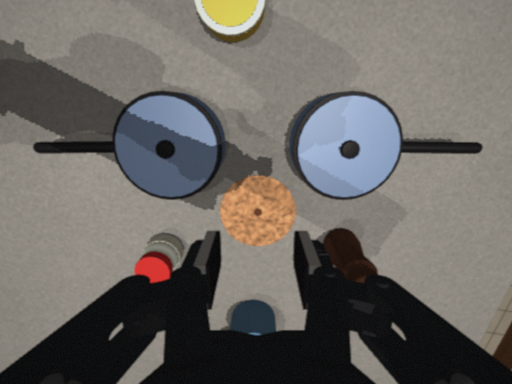

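The wrist view agrees laterally to about 1 mm: far-pan lid at (350,146), near-pan lid at (167,145), mat at (257,210). Now the first push, to bring the tub onto the gap axis.

Run:
```python
from h import *
tub=W((-.261,-.0298)); tgt=W((-.165,.0005)); d=(tgt-tub)/np.linalg.norm(tgt-tub); o=[180,0,yaw(-d)]
s=tub-.075*d
robot.move_to([*s,.15],o)
robot.line_to([*s,.024],o,velocity=.1)
print("z",robot.current_tool_pos(),robot.current_contact_force())
print(robot.line_to([*(tgt-.043*d),.024],o,velocity=.05,f_stop=8))
print(robot.current_contact_force(),M(robot.current_tool_pos()[:2]))
for n in ["scene","side"]:
    im,t=tubs(n); cv2.imwrite(f"pics/{n}1.png",im[:,:,::-1]); print(n,[M(x).round(4) for x in t])
print(robot.current_time_s())
a=cv2.imread('pics/scene1.png')[70:280,130:360];b=cv2.imread('pics/side1.png')[90:290,140:360]
cv2.imwrite('pics/c2.png',np.hstack([cv2.resize(a,(400,365)),cv2.resize(b,(400,365))]))
```

```text
z [0.41964167 0.23133827 0.02457689] [-0.30854798  1.0209164   0.54874099]
False
[-0.78672856  2.25892075  0.85650192] [-0.20614267 -0.01248323]
scene [array([-0.4442, -0.0082]), array([-0.3938,  0.0072]), array([-0.3532,  0.0755]), array([-1.628e-01, -1.000e-04])]
side [array([-0.3559,  0.0746]), array([-0.1634, -0.0016])]
11.1167
```

View pics/c2.png

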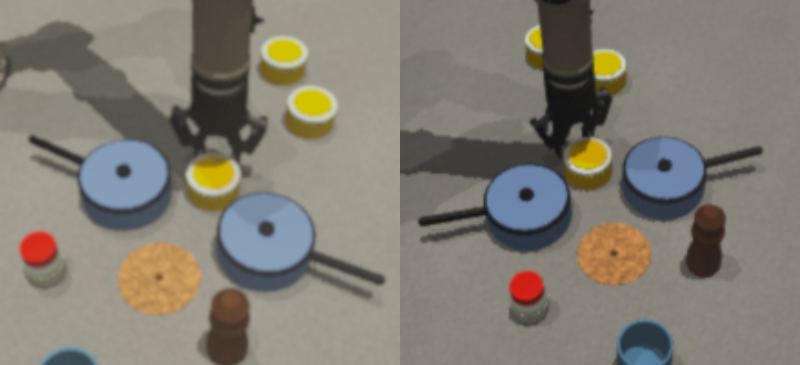

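The tub now stands at about (-163,-1) mm in front of the gap, held in the fork (crop left (213,178), right (588,162)). Next: back off, align with the gap axis and push through.

Run:
```python
from h import *
tub=W((-.261,-.0298)); tgt=W((-.165,.0005)); d=(tgt-tub)/np.linalg.norm(tgt-tub)
o=[180,0,yaw(-u)]
robot.line_to([*(tgt-.075*d),.024],velocity=.1)
robot.line_to([*W((-.235,.0003)),.024],o,velocity=.08)
for x in (-.145,-.045):
    st=robot.line_to([*W((x,.0003)),.024],o,velocity=.045,f_stop=6)
    print(x,st,robot.current_contact_force().round(2),M(robot.current_tool_pos()[:2]).round(4))
    for n in ["scene","side"]: print(n,[M(t).round(4) for t in tubs(n)[1]])
    if st: break
print(robot.current_time_s())
```

```text
-0.145 False [-1.18  2.48  0.55] [-0.1451  0.0003]
scene [array([-0.4442, -0.0082]), array([-0.3957,  0.0086]), array([-0.3532,  0.0755]), array([-0.0995, -0.0004])]
side [array([-0.4485, -0.0077]), array([-0.0982, -0.0005])]
-0.045 False [-0.01  1.89 -0.  ] [-0.0452  0.0003]
scene [array([-0.4445, -0.0084]), array([-0.3528,  0.0757]), array([-0.0002, -0.0009])]
side [array([-0.0003, -0.0015])]
16.7667
```

The tub went through freely and stands within 2 mm of the mat centre. Now I'll take the hand away and check.

Run:
```python
from h import *
o=[180,0,yaw(-u)]
robot.line_to([*W((-.075,.0003)),.024],o,velocity=.06)
robot.line_to([*W((-.075,.0003)),.2],o,velocity=.12)
robot.line_to([*W((-.22,.0003)),.22],o,velocity=.15)
for n in ["scene","side"]:
    im,t=tubs(n); cv2.imwrite(f"pics/{n}3.png",im[:,:,::-1]); print(n,[M(x).round(4) for x in t])
a=cv2.imread('pics/scene3.png')[120:330,130:360];b=cv2.imread('pics/side3.png')[120:320,140:360]
cv2.imwrite('pics/c3.png',np.hstack([cv2.resize(a,(400,365)),cv2.resize(b,(400,365))]))
print(robot.current_time_s(),robot.current_contact_force().round(2))
```

```text
scene [array([-0.4455, -0.0089]), array([-0.393 ,  0.0112]), array([-0.3524,  0.0755]), array([ 0.    , -0.0004])]
side [array([-0.3574,  0.0754]), array([-0.0013, -0.0002])]
20.2583 [-0.4  -0.33  0.07]
```

View pics/c3.png

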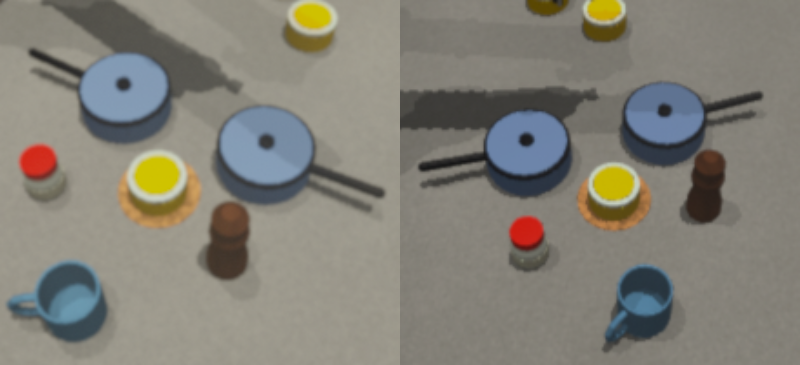

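The tub stands upright and centred on the mat (crop left (158,180), right (613,190)). The mill, jar and mug are where they were, and the hand is clear.

```bash
python3 -c "
from station import workorder
print(workorder.close_job())"
```

```text
the job is handed in; nothing more can be done
None
```

The yellow tub now stands on the cork mat, and I handed the job in at about 20 s. The hand-in reports no verdict.

**What I did:** I took the tub nearest the base, 483 mm away, of three look-alikes. I pushed it with the jaws half-open as a two-point fork: first onto the gap's axis, then straight through. The tool force read under 3 N at each check, and the 6–8 N stop never tripped.

**Last checks:** With the tub in the gap, the scene and side cameras put it about 99 mm behind the mat's centre and within 1 mm of the gap's axis. At the end they put it within about 1.5 mm of the mat's centre, upright, with the hand clear. The mill, jar and mug looked unmoved by eye in the last picture; I did not measure them again.

**Disagreements:**
- The wrist camera put the mat about 4 mm off the other two cameras, along the push.
- One wrist colour fit of the tub was about 25 mm off because of shadow. I dropped it, and a hand-read pixel from the same picture agreed with the other cameras.
- One early side-view reading of the near pan's knob came from a misread pixel. I did not use it.

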